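# Dark reading, then hold the blue-capped cell in the light path

### The job

On the camera test rig, pull the lamp's black shutter knob fully out, leave it out for about a second for the dark reading, and push it fully home. Then take the blue-capped glass cell out of the white rack, gripping it by its two white frosted faces only and never touching its clear faces, and finish still holding it: upright, still and clear of everything, midway between lamp and camera so that the light beam passes squarely in through one clear face and out of the other. Leave the other cells and the loose things on the table where they are.

Things in the scene. Friction and masses are not known exactly. Their poses are not given: they have to be found in the camera images.
- rig: Fixed test rig: aluminium base plate 70 x 360 x 12 mm, orange lamp housing (x -45 to 45, y 75 to 195 mm) at +y, dark blue camera box (60 x 50 mm, y -75 to -125 mm) at -y, both with tops at 120 mm. Origin on the table under the middle of the gap (red line on the plate); y runs along the beam from camera to lamp, x is level and points to the side away from the robot. Place and yaw vary.
- light_mid (a point): Middle of the light path: on the beam axis, halfway between the lamp's black nose and shutter guides (to y 57 mm of the rig) and the camera lens (to y -60 mm), 90 mm above the table; axes as the rig's. The beam runs level along the rig's y, is 3 mm thick and is not drawn.
- shutter (a joint): Lamp shutter slide, in m: 0 fully home (lamp open), 0.030 fully out (black blade before the lamp's nose). The knob travels along the rig's -x, towards the robot. Detented at both ends: about 5 N to leave an end, less towards mid-travel; past the middle it is drawn on to the other end and stays there.
- shutter_knob (a point): Centre of the black round shutter knob (moves with it): 24 mm in diameter, 28 mm long along the rig's x, red dot on its end, 80 mm above the table, on the robot's side of the lamp housing; at home its centre stands 34 mm out from the housing's face, on an 8 mm rod. The housing's top is 40 mm above it.
- rack: Fixed white rack, 200 x 62 mm, 14 mm high, with three pockets in a row along its x axis, 65 mm apart, 8 mm deep, floors 6 mm above the table, each 1 mm wider all round than a cell. Origin at the centre of its underside. Which cell stands in which pocket varies; place and yaw vary.
- cell: Loose glass cell with a blue cap, upright in a rack pocket, about 75 g: 30 mm along its x axis (clear face to clear face), 20 mm along y (frosted to frosted), glass 70 mm high, 24 x 13 x 8 mm blue cap on top. Origin at the centre of its underside, z up. Its x axis lies along the row of the rack.
- cell_clear: The clear glass part of the cell, 30 x 16 x 70 mm, whose two clear faces are the cell's narrow ends (x = +-15 mm, 16 mm of clear glass between the edges of the frosted plates). Same origin and axes as the cell.
- cell_frost_left: White frosted plate on the cell's +y side, 2 mm thick, its face 30 x 70 mm at y = +10 mm. Same origin and axes as the cell.
- cell_frost_right: White frosted plate on the cell's -y side, 2 mm thick, its face 30 x 70 mm at y = -10 mm. Same origin and axes as the cell.
- cell_green: Loose bystander: same glass cell with a green cap, origin at the centre of its underside.
- cell_yellow: Loose bystander: same glass cell with a yellow cap, origin at the centre of its underside.
- tape: Loose bystander: roll of grey tape standing flat, 100 mm across, 45 mm high, origin at the centre of its underside.
- driver: Loose bystander: screwdriver lying on the table.
- servo: Loose bystander: small black servo motor, 54 x 20 x 46 mm, origin at the centre of its underside.
- battery: Loose bystander: grey battery pack with an orange band, 70 x 35 x 25 mm, origin at the centre of its underside.
- bracket: Loose bystander: white printed L-bracket, 70 x 45 x 45 mm, origin at the centre of its underside.

How it is judged:
By the outcome, as a careful person would: the job done as asked, in the order asked, and still so for the second after the job is handed in, while the arm keeps its last pose, push and grip.
It also fails if it takes over 51 s, if anything falls off the work surface, if the arm or the gripper's body presses on something with over 40 N, if the wrist force passes 120 N, or if a joint passes its speed limit or range.

### The arm

A 7-joint arm with a two-finger parallel gripper is mounted at the origin on the work surface. World frame = base frame: x ahead of the robot, y to its left, z up, the work surface at z = 0. Lengths are in m, angles in rad, forces in N, time in s.
With the tool pointing down it reaches from about 0.4 to 0.9 m from the base axis. Payload 5.6 kg.
Tool frame: the origin (TCP) lies between the finger pads; the fingertips stand 19 mm ahead of it and the grasp point (between the pads) is the TCP; z points along the fingers, y is the line along which they close (so a half turn about z gives the same grasp; the last joint's range is limited). The gripper opens to 92 mm and grips with 3 to 60 N. Pads are 20 mm wide; open, the fingers measure 128 mm over their backs; the gripper's body (75 mm by 189 mm) begins 69 mm behind the grasp point.
Start: joints at [-1.177, 0.468, -0.012, 1.603, 0.006, 1.071, -0.056], TCP at [0.275, 0.589, 0.201] pointing down, gripper open.
Joint ranges: [-2.53, 2.53], [-0.31, 2.02], [-1.57, 1.55], [0.28, 2.44], [-1.29, 4.43], [0.15, 1.84], [-2.92, 2.92]. Speed limits (rad/s): [2.57, 2.57, 3.14, 3.14, 3.14, 3.14, 3.14].

### API

Orientations are given as a unit quaternion [w, x, y, z].
In Python, from rig import telemetry, imaging, job gives the robot as it stands. The module is installed in compiled form; this text tells all that it offers.
- The arm moves only by the tool jog_arm, never from a script. Its argument "targets" is a list of rows, each a list of 7 numbers: the opening, from 0 (shut) to 1 (fully open), then the shift along the tool's x, y, z in m, then the turn, a rotation vector about the tool's x, y, z in degrees. In form: [[gripper, tx, ty, tz, rx, ry, rz], ...]. A call has 1 to 20 rows; each row is the pose to reach, as a shift and turn from the pose commanded when the call began, along the tool's axes at that moment; what a row does not reach only later rows make up. A row lasts 1/8 s, in which the tool goes at most 62.5 mm and 10.7 degrees, less where a joint would pass 70% of its speed; a pose out of reach is approached as far as the arm can. A call with a gripper value outside its range is refused whole. The fingers move at their own pace and stop on an object; "squeeze" is the grip in N (left out, the last holds). Time passes only in rows, so rows that repeat a pose let the fingers close. It gives the time, the measured TCP pose, the force, the opening and the grip force at its end, in the units of the state.
- telemetry.read_state(): the state, without advancing time (a new reading comes with each control period).
- imaging.grab_frame(name): name is "side" or "top"; returns (picture, depth): 480x640x3 uint8, red, green, blue; 480x640 float32, m along the optical axis (not along the pixel's ray), 0 where there is no reading.
- imaging.camera_params(name): a dict with "fx", "fy", "cx", "cy" (pixels), "D" ([k1, k2, p1, p2, k3] as OpenCV has them; the pictures are not rectified), "pose" (4x4, takes a point from camera to world coordinates). Camera axes: x right, y up, looking along -z (the intrinsics and any distortion apply to the point x, -y, -z); pixel columns grow to the right and rows downward; lengths in m; the calibration is good to about 2 mm. A picture is of the moment at which its call begins. camera_params takes no time and is no camera call.
- job.hand_in(): hands the job in; it is judged then, once.
Trained networks look in the newest picture that a camera, given by its name, has taken for a name from the list of things; names that differ only in an ending like _2 or _b are one class to them, and where a whole thing is asked for, a point or a joint stands for the part that bears it (a point fixed in the world has none). Each returns a list of dicts, best first, with "confidence" (0 to 1); they miss things now and then, are a little off and sometimes report something else, mostly with a low value. They report only what shows in the picture. A call takes as long as a camera call.
- imaging.cut_out(camera, name): "region" (480x640 bool, what is visible of it) and "point" ([column, row] in pixels, amid what is visible of it).
The state is a dict: "t": time; "q": joint angles; "qvel": joint speeds; "joint_efforts": joint torques, N m; "tool_pos": TCP position; "ee_rot": TCP orientation; "force": force on the tool from outside, world axes, zero at the start; "ft_torque": the same for the moment, N m; "finger_gap": finger opening in m; "grasp_force": force on a finger pad.
Only numpy, scipy, OpenCV 4.12 (cv2) and the standard library are available. Lean on these libraries where they do the work, as an engineer would, in place of code of your own. Each camera call takes 0.05 s, during which the arm holds its last target. There are 200 camera calls.

## Working session

There is one attempt and no reset: what is moved stays moved. The work goes in short steps, Python scripts to look and compute and a tool call to move; the robot and the scene stay as the last step left them, time stands still between calls to the robot, and variables do not carry over. Pictures are saved under pics/ and viewed, at most 10 in all, crops included, and the job is handed in when it is done.

Besides the shell and the picture viewer there is one more tool, called after "Emit:" as name(argument=value, ...), one argument or row to a line, values as JSON. jog_arm: Moves the arm, as the interface text tells. Its arguments: {"type":"object","properties":{"targets":{"type":"array","items":{"type":"array","items":{"type":"number"}}},"squeeze":{"type":"number"}},"required":["targets"]}

```bash
mkdir -p pics
cat > h.py <<'E'
import numpy as np, cv2
from rig import telemetry, imaging, job
from scipy.spatial.transform import Rotation as R
def cloud(n,depth):
    c=imaging.camera_params(n); v,u=np.mgrid[0:480,0:640]
    K=np.array([[c['fx'],0,c['cx']],[0,c['fy'],c['cy']],[0,0,1.]])
    p=cv2.undistortPoints(np.stack([u,v],-1).reshape(-1,1,2).astype(float),K,np.array(c['D'],float)).reshape(480,640,2)
    P=np.stack([p[...,0]*depth,-p[...,1]*depth,-depth],-1); T=np.array(c['pose'])
    W=P@T[:3,:3].T+T[:3,3]; W[depth==0]=np.nan
    return W
E
python3 - <<'E'
from h import *
s=telemetry.read_state(); print({k:np.round(v,3) for k,v in s.items()})
ims=[]
for n in('top','side'):
    im,d=imaging.grab_frame(n); cv2.imwrite(f'pics/{n}1.png',im[...,::-1]); W=cloud(n,d)
    np.savez(f'{n}1.npz',im=im,W=W)
    print(n,np.round(imaging.camera_params(n)['pose'],3).tolist(),(d==0).sum())
    for o in('rig','rack','cell','shutter_knob','cell_frost_left','cell_frost_right'):
        for r in imaging.cut_out(n,o)[:2]:
            m=r['region']; print(n,o,round(r['confidence'],2),np.round(r['point']),m.sum(),np.round(np.nanmedian(W[m],0),3))
E
```

```text
{'t': np.float64(0.0), 'q': array([-1.177,  0.468, -0.012,  1.604,  0.006,  1.071, -0.056]), 'qvel': array([-0.001,  0.001,  0.002,  0.001,  0.   ,  0.001, -0.   ]), 'joint_efforts': array([ 0.0000e+00, -5.2057e+01, -1.2000e-02, -2.4374e+01, -5.7000e-02,
        1.7000e-02,  0.0000e+00]), 'tool_pos': array([0.275, 0.588, 0.2  ]), 'ee_rot': array([-0.   ,  0.217,  0.976, -0.001]), 'force': array([ 0.022, -0.854, -0.079]), 'ft_torque': array([-0.016, -0.053, -0.017]), 'grasp_force': np.float64(0.0), 'finger_gap': np.float64(0.092)}
top [[0.017, 0.996, -0.088, 0.363], [-1.0, 0.017, -0.0, -0.003], [0.001, 0.088, 0.996, 1.398], [0.0, 0.0, 0.0, 1.0]] 1242
top rig 0.81 [276. 191.] 3686 [0.621 0.145 0.103]
top rack 0.94 [400. 242.] 1031 [ 0.475 -0.239  0.014]
top cell 0.45 [386. 240.] 107 [ 0.489 -0.18   0.076]
top cell 0.45 [276. 191.] 3383 [0.621 0.146 0.109]
top cell_frost_left 0.7 [472. 288.] 308 [ 0.349 -0.447  0.008]
side [[0.696, 0.436, -0.57, -0.318], [-0.717, 0.446, -0.535, -0.787], [0.021, 0.782, 0.623, 0.973], [0.0, 0.0, 0.0, 1.0]] 1194
side rig 0.74 [310. 208.] 3529 [0.613 0.142 0.072]
side rig 0.28 [376. 289.] 335 [ 0.476 -0.256  0.052]
side rack 0.58 [372. 304.] 973 [ 0.465 -0.269  0.013]
side cell 0.67 [283. 198.] 135 [0.565 0.177 0.085]
side cell 0.52 [358. 275.] 306 [ 0.488 -0.193  0.053]
side cell_frost_left 0.61 [416. 274.] 223 [ 0.631 -0.285  0.029]
side cell_frost_left 0.47 [366. 281.] 104 [ 0.493 -0.201  0.045]
```

Run:
```python
import cv2,numpy as np
a=cv2.imread('pics/top1.png'); b=cv2.imread('pics/side1.png')
cv2.imwrite('pics/c1.png',cv2.resize(a[110:330,210:500],None,fx=2.7,fy=2.7,interpolation=2))
cv2.imwrite('pics/c2.png',cv2.resize(b[110:350,200:490],None,fx=2.5,fy=2.5,interpolation=2))
```

```text
(no output)
```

View pics/c1.png

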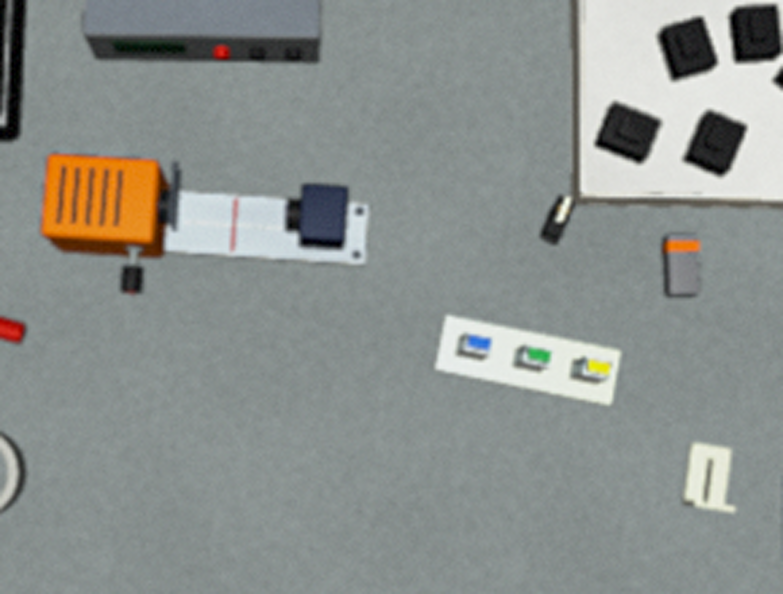

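View pics/c2.png

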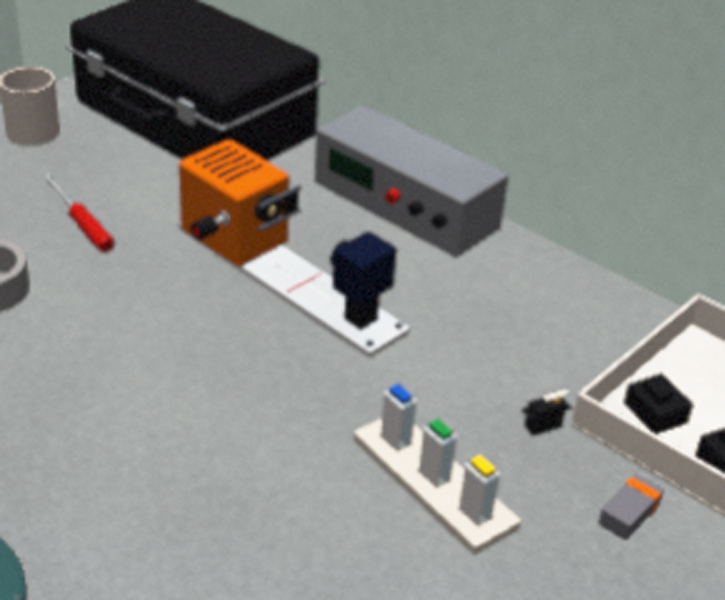

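The top crop shows the orange lamp at (100,205), its black knob at (132,278), the dark blue camera at (325,215) and the blue cell at the left end of the rack (473,345). The side view agrees. Next I'll fit the poses.

```bash
cat > fit.py <<'E'
from h import *
def rect(P):
    (c,s,a)=cv2.minAreaRect((P[:,:2]*1000).astype(np.float32)); return np.round(c,1),np.round(s,1),round(a,1)
def yaw(P):
    q=P[:,:2]-P[:,:2].mean(0); w,v=np.linalg.eigh(q.T@q); a=v[:,1]; return np.degrees(np.arctan2(a[1],a[0]))
E
python3 - <<'E'
from fit import *
for n in('top','side'):
    z=np.load(n+'1.npz'); im=z['im'].astype(int); W=z['W']; r,g,b=im[...,0],im[...,1],im[...,2]
    Z=W[...,2]; hsv=cv2.cvtColor(z['im'],cv2.COLOR_RGB2HSV); H,S,V=[hsv[...,i].astype(int) for i in range(3)]
    def box(x0,x1,y0,y1): return (W[...,0]>x0)&(W[...,0]<x1)&(W[...,1]>y0)&(W[...,1]<y1)
    M=dict(orange=(abs(H-14)<8)&(S>150)&(Z>.11)&(Z<.13)&box(.4,.85,-.1,.4),
      cam=(Z>.112)&(Z<.128)&(b>r+8)&(S>60)&box(.5,.75,-.15,.1),
      plate=(Z>.005)&(Z<.019)&(V>165)&box(.5,.75,-.15,.2),
      red=(Z<.02)&(r>g+40)&box(.5,.75,-.05,.15),
      rack=(Z>.008)&(Z<.02)&(V>180)&box(.38,.57,-.37,-.1),
      knob=(V<80)&(Z>.05)&(Z<.1)&box(.45,.59,.1,.25),
      blue=(b>r+60)&(S>120)&(Z>.05)&box(.4,.57,-.3,-.1),
      green=(g>r+50)&(Z>.05)&box(.4,.57,-.35,-.1),
      yellow=(r>b+80)&(Z>.05)&box(.4,.57,-.4,-.15))
    for k,m in M.items():
        P=W[m]
        if len(P)<5: print(n,k,len(P)); continue
        print(n,k,len(P),np.round(P.mean(0)*1000,1),'z',np.round(np.percentile(P[:,2],[5,50,95])*1000),rect(P),round(yaw(P),1))
E
```

```text
top orange 1288 [631.9 217.7 119.7] z [115. 120. 124.] (array([688. , 272.9]), array([296.2, 134.6]), 44.7) 79.2
top cam 336 [619.8 -14.8 119.8] z [115. 120. 124.] (array([620.8, -14.5]), array([47. , 59.6]), 83.8) 174.6
top plate 1154 [621.9  62.5  12. ] z [ 7. 12. 17.] (array([625.5,  46.9]), array([224.6,  71.4]), 86.8) 84.6
top red 11 [630.5  83.4  11.7] z [ 7. 12. 15.] (array([631.7,  83.3]), array([ 1.2, 45.5]), 86.0) 176.1
top rack 958 [ 477.8 -243.9   14. ] z [ 9. 14. 19.] (array([ 478.4, -248.2]), array([201.2,  62.2]), 79.5) 78.9
top knob 71 [553.1 185.6  89.2] z [85. 90. 94.] (array([565.9, 182.6]), array([23.4, 57.5]), 71.7) 152.5
top blue 24 [ 491.  -183.9   84.1] z [80. 84. 87.] (array([ 490.9, -183.7]), array([ 9.4, 18.1]), 0.7) 81.8
top green 49 [ 482.7 -227.    84.5] z [80. 84. 89.] (array([ 485.6, -217.1]), array([85.8, 11.1]), 77.5) 79.3
top yellow 32 [ 467.  -311.4   84.9] z [82. 85. 89.] (array([ 466.9, -311.4]), array([22. , 11.6]), 79.1) 80.4
side orange 602 [629.3 208.  118.4] z [112. 119. 123.] (array([633.7, 213.7]), array([124.1,  89.8]), 88.0) 87.7
side ca
[... 165 characters left out ...]
2,  16.6]), array([241.3, 336.2]), 2.9) 87.0
side red 7 [619.3  82.1  12. ] z [10. 11. 15.] (array([616.4,  82.3]), array([ 6.3, 35. ]), 88.0) 179.5
side rack 764 [ 470.  -260.5   13.9] z [10. 14. 17.] (array([ 481.4, -249.5]), array([201.6,  64.5]), 79.4) 82.7
side knob 66 [551.8 180.8  84.3] z [74. 86. 92.] (array([553.7, 180.8]), array([25.9, 29.3]), 73.2) 160.3
side blue 34 [ 490.5 -187.8   83.6] z [79. 84. 86.] (array([ 490.9, -187.8]), array([25.9, 10.7]), 74.3) 81.5
side green 54 [ 482.9 -232.1   83.5] z [80. 83. 86.] (array([ 485. , -220.4]), array([83.3, 13. ]), 82.1) 81.0
side yellow 43 [ 468.  -314.4   83. ] z [79. 83. 86.] (array([ 469.1, -314.7]), array([23.8, 12.7]), 83.9) 77.5
```

Run:
```python
from fit import *
th=np.radians(-3.2); o=np.array([.6255,.0825]); Rz=np.array([[np.cos(th),-np.sin(th)],[np.sin(th),np.cos(th)]])
for n in('top','side'):
    z=np.load(n+'1.npz'); W=z['W']; hsv=cv2.cvtColor(z['im'],cv2.COLOR_RGB2HSV); H,S,V=[hsv[...,i].astype(int) for i in range(3)]
    L=(W[...,:2]-o)@Rz*1000; Z=W[...,2]*1000
    def box(x0,x1,y0,y1): return (L[...,0]>x0)&(L[...,0]<x1)&(L[...,1]>y0)&(L[...,1]<y1)
    def edge(m,i,name):
        # slope + extents along i binned by other axis
        P=L[m]; j=1-i; b=np.linspace(*np.percentile(P[:,j],[8,92]),9); lo=[];hi=[];c=[]
        for k in range(8):
            q=P[(P[:,j]>=b[k])&(P[:,j]<b[k+1]),i]
            if len(q)>3: lo.append(q.min());hi.append(q.max());c.append((b[k]+b[k+1])/2)
        print(n,name,'xy'[i],'lo',np.round(np.median(lo),1),'hi',np.round(np.median(hi),1),'slopes deg',np.round(np.degrees(np.arctan([np.polyfit(c,lo,1)[0],np.polyfit(c,hi,1)[0]])),1))
    m=(abs(H-14)<8)&(S>120)&(Z>112)&(Z<128)&box(-70,70,60,215)
    edge(m,0,'lamp');edge(m,1,'lamp')
    m=(Z>112)&(Z<128)&box(-50,50,-150,-70); edge(m,0,'cam');edge(m,1,'cam')
    m=(Z>6)&(Z<18)&(V>150)&box(-50,50,-50,50); edge(m,0,'plate')
    m=(V<90)&(Z>70)&(Z<100)&box(-110,-60,70,120); P=L[m]; print(n,'knob',len(P),np.round(np.percentile(P,[2,50,98],axis=0),1).tolist(),np.percentile(Z[m],[50,98]).round(1))
    m=(H<8)&(S>120)&(V>60)&(Z>70)&(Z<100)&box(-110,-60,70,120); print('dot',m.sum(),L[m].mean(0) if m.any() else '')
s=telemetry.read_state(); q=s['ee_rot']; print(s['t'],R.from_quat(np.roll(q,-1)).as_matrix().round(3).tolist())
```

```text
top lamp x lo -44.7 hi 43.9 slopes deg [0.3 0.3]
top lamp y lo 78.2 hi 194.2 slopes deg [-0.1  0.9]
top cam x lo -28.7 hi 29.9 slopes deg [0.6 0.5]
top cam y lo -121.6 hi -73.5 slopes deg [-0.9 -0.3]
top plate x lo -33.2 hi 34.3 slopes deg [ 0.6 -1.2]
top knob 74 [[-92.2, 89.7], [-79.1, 99.4], [-66.0, 110.2]] [89.3 94.9]
dot 0 
side lamp x lo -42.7 hi 44.3 slopes deg [-1.2  0.6]
side lamp y lo 72.7 hi 190.9 slopes deg [-0.3 -2.4]
side cam x lo -25.5 hi 32.5 slopes deg [-0.2 -6.8]
side cam y lo -126.6 hi -80.1 slopes deg [-1.3  3.9]
side plate x lo -31.5 hi 38.1 slopes deg [-1.2 12.5]
side knob 71 [[-90.3, 85.1], [-79.5, 92.8], [-62.9, 108.7]] [85.9 92.2]
dot 9 [-87.93099076  99.15425663]
0.7 [[-0.906, 0.423, 0.0], [0.423, 0.906, 0.0], [-0.0, 0.0, -1.0]]
```

Emit:
jog_arm(
  targets=[
    [1,-0.422,-0.248,0,0,0,-21.8],
    [1,-0.422,-0.248,0,0,0,-21.8],
    [1,-0.422,-0.248,0,0,0,-21.8],
    [1,-0.422,-0.248,0,0,0,-21.8],
    [1,-0.422,-0.248,0,0,0,-21.8],
    [1,-0.422,-0.248,0,0,0,-21.8],
    [1,-0.422,-0.248,0,0,0,-21.8],
    [1,-0.422,-0.248,0,0,0,-21.8],
    [1,-0.422,-0.248,0,0,0,-21.8],
    [1,-0.422,-0.248,0,0,0,-21.8],
    [1,-0.422,-0.248,0,0,0,-21.8],
    [1,-0.422,-0.248,0,0,0,-21.8],
  ],
  squeeze=30,
)

```text
t: 2.2
tool_pos: [0.5518, 0.1871, 0.2015]
ee_rot: [-0.0, 0.027, 1.0, 0.0]
force: [-0.2, -0.3, 0.0]
finger_gap: 0.0918
grasp_force: 0.0
```

Emit:
jog_arm(
  targets=[
    [1,-0.001,-0.002,0.06,0,0,0],
    [1,-0.001,-0.002,0.12,0,0,0],
    [1,-0.001,-0.002,0.12,0,0,0],
    [0,-0.001,-0.002,0.12,0,0,0],
    [0,-0.001,-0.002,0.12,0,0,0],
    [0,-0.001,-0.002,0.12,0,0,0],
    [0,-0.001,-0.002,0.12,0,0,0],
    [0,-0.001,-0.002,0.12,0,0,0],
    [0,-0.001,-0.002,0.12,0,0,0],
  ],
  squeeze=35,
)

```text
t: 3.32
tool_pos: [0.5533, 0.1836, 0.0815]
ee_rot: [0.0, 0.028, 1.0, 0.0]
force: [0.3, -0.3, -0.3]
finger_gap: 0.0339
grasp_force: 0.0
```

Emit:
jog_arm(
  targets=[
    [0,0,0,0,0,0,0],
    [0,0,0,0,0,0,0],
    [0,0,0,0,0,0,0],
    [0,0,0,0,0,0,0],
  ],
)

```text
t: 3.82
tool_pos: [0.5534, 0.1837, 0.0814]
ee_rot: [0.0, 0.028, 1.0, 0.0]
force: [0.0, -0.3, 0.5]
finger_gap: 0.0004
grasp_force: 0.0
```

The gripper closed on nothing, so I'm checking with the camera.

Run:
```python
from fit import *
th=np.radians(-3.2); o=np.array([.626,.0825]); Rz=np.array([[np.cos(th),-np.sin(th)],[np.sin(th),np.cos(th)]])
out=[]
for n in('top','side'):
    im,d=imaging.grab_frame(n); W=cloud(n,d); np.savez(n+'2.npz',im=im,W=W)
    c=(276,200) if n=='top' else (285,200)
    out.append(cv2.resize(im[c[1]-60:c[1]+60,c[0]-50:c[0]+50],(400,480),interpolation=2))
    for r in imaging.cut_out(n,'shutter_knob')[:3]:
        m=r['region'];print(n,round(r['confidence'],2),r['point'],np.nanmedian(W[m],0),((np.nanmedian(W[m],0)[:2]-o)@Rz*1000).round(1))
cv2.imwrite('pics/k2.png',np.hstack(out)[...,::-1])
print(telemetry.read_state()['finger_gap'])
```

```text
side 0.65 [283.2, 197.5] [0.56603013 0.17389749 0.08413438] [-65.   87.9]
0.0002094360351695938
```

View pics/k2.png

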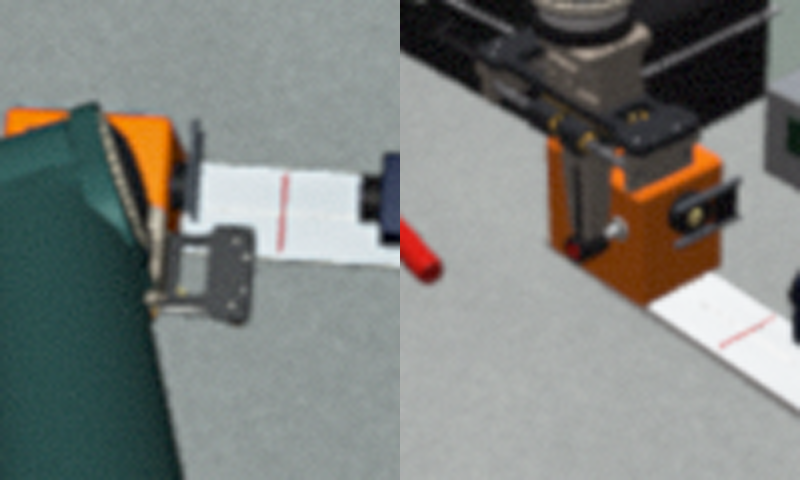

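Run:
```python
from fit import *
z=np.load('side2.npz'); W=z['W']; z1=np.load('side1.npz')['W']
for r in range(172,210,2):
    print(r,[ (c,*(W[r,c]*1000).round(0).astype(int)) if np.isfinite(W[r,c,0]) else None for c in (277,279,281,283,285,287,290)])
s=telemetry.read_state(); print({k:np.round(s[k],4) for k in('t','q','tool_pos','ee_rot','finger_gap','grasp_force')})
```

```text
172 [(277, np.int64(525), np.int64(167), np.int64(204)), (279, np.int64(527), np.int64(160), np.int64(206)), (281, np.int64(536), np.int64(161), np.int64(202)), (283, np.int64(535), np.int64(152), np.int64(206)), (285, np.int64(529), np.int64(136), np.int64(216)), (287, np.int64(528), np.int64(127), np.int64(220)), (290, np.int64(530), np.int64(117), np.int64(224))]
174 [(277, np.int64(524), np.int64(166), np.int64(198)), (279, np.int64(524), np.int64(157), np.int64(202)), (281, np.int64(528), np.int64(153), np.int64(202)), (283, np.int64(533), np.int64(150), np.int64(201)), (285, np.int64(545), np.int64(154), np.int64(194)), (287, np.int64(534), np.int64(134), np.int64(207)), (290, np.int64(521), np.int64(108), np.int64(224))]
176 [(277, np.int64(524), np.int64(166), np.int64(191)), (279, np.int64(519), np.int64(152), np.int64(199)), (281, np.int64(526), np.int64(151), np.int64(197)), (283, np.int64(530), np.int64(147), np.int64(197)), (285, np.int64(542), np.int64(151), np.int64(190)), (287, np.int64(551), np.int64(152), np.int64(186)), (290, np.int64(525), np.int64(112), np.int64(
[... 5434 characters left out ...]
.int64(37)), (290, np.int64(591), np.int64(184), np.int64(43))]
208 [(277, np.int64(600), np.int64(257), np.int64(-7)), (279, np.int64(600), np.int64(247), np.int64(-1)), (281, np.int64(601), np.int64(238), np.int64(3)), (283, np.int64(592), np.int64(219), np.int64(17)), (285, np.int64(594), np.int64(211), np.int64(20)), (287, np.int64(592), np.int64(199), np.int64(27)), (290, np.int64(593), np.int64(186), np.int64(33))]
{'t': np.float64(4.025), 'q': array([-0.4334,  0.5028,  0.0715,  1.8663, -0.0493,  0.774 ,  1.1788]), 'tool_pos': array([0.5534, 0.1837, 0.0814]), 'ee_rot': array([1.000e-04, 2.820e-02, 9.996e-01, 0.000e+00]), 'finger_gap': np.float64(0.0002), 'grasp_force': np.float64(0.0)}
```

Run:
```python
import cv2,numpy as np
im=np.load('side2.npz')['im']
cv2.imwrite('pics/k3.png',cv2.resize(im[150:222,245:335],(800,640),interpolation=cv2.INTER_CUBIC)[:600,:,::-1])
```

```text
(no output)
```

View pics/k3.png

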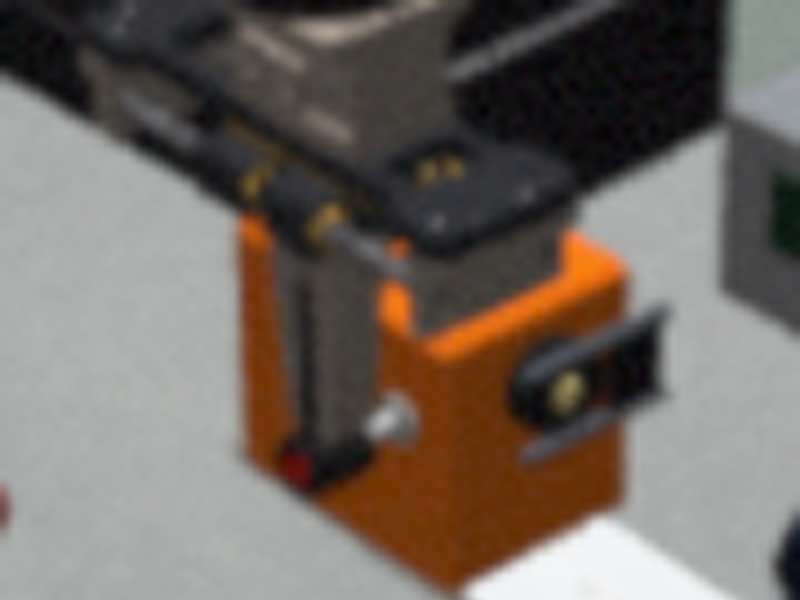

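The picture shows the closed fingers (crop 330,430) ending just above the knob (310,465). Against the cloud, the whole tool stands about 33 mm higher than the state says, while x and y agree. I'll open, go lower and measure again.

Emit:
jog_arm(
  targets=[
    [0.7,0,0,0,0,0,0],
    [0.7,0,0,0,0,0,0],
    [0.7,0,0,0,0,0,0],
    [0.7,0,0,0,0,0,0],
    [0.7,0,0,0,0,0,0],
    [0.7,0,0,0,0,0,0],
    [0.7,0,0,0,0,0,0],
    [0.7,0,0,0.015,0,0,0],
    [0.7,0,0,0.03,0,0,0],
    [0.7,0,0,0.03,0,0,0],
  ],
)

```text
t: 5.28
tool_pos: [0.5518, 0.1831, 0.0493]
ee_rot: [-0.002, 0.028, 1.0, -0.001]
force: [0.7, 0.2, 0.7]
finger_gap: 0.0639
grasp_force: 0.0
```

Run:
```python
from fit import *
im,d=imaging.grab_frame('side'); W=cloud('side',d); np.savez('side3.npz',im=im,W=W)
cv2.imwrite('pics/k4.png',cv2.resize(im[150:222,245:335],(800,640),interpolation=cv2.INTER_CUBIC)[:600,:,::-1])
```

```text
(no output)
```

View pics/k4.png

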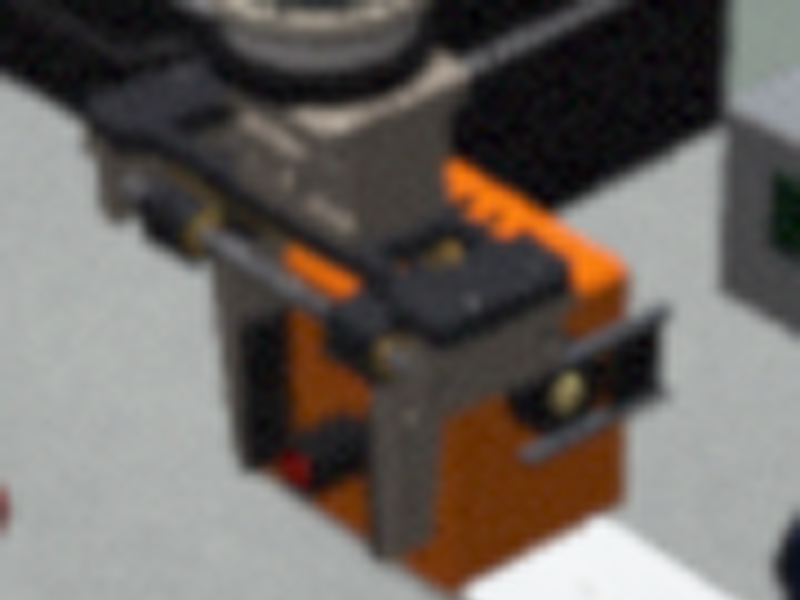

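The fingers now straddle the knob (310,460). Closing.

Emit:
jog_arm(
  targets=[
    [0,0,0,0,0,0,0],
    [0,0,0,0,0,0,0],
    [0,0,0,0,0,0,0],
    [0,0,0,0,0,0,0],
    [0,0,0,0,0,0,0],
    [0,0,0,0,0,0,0],
    [0,0,0,0,0,0,0],
  ],
)

```text
t: 6.2
tool_pos: [0.5538, 0.1878, 0.0518]
ee_rot: [0.001, 0.027, 1.0, 0.002]
force: [1.5, 7.0, -3.1]
finger_gap: 0.0231
grasp_force: 35.0
```

Emit:
jog_arm(
  targets=[
    [0,0.008,0,0,0,0,0],
    [0,0.016,0,0,0,0,0],
    [0,0.024,0,0,0,0,0],
    [0,0.032,0,0,0,0,0],
    [0,0.032,0,0,0,0,0],
    [0,0.032,0,0,0,0,0],
  ],
)

```text
t: 6.95
tool_pos: [0.5238, 0.1893, 0.0518]
ee_rot: [0.003, 0.027, 1.0, 0.003]
force: [6.1, 7.9, -8.4]
finger_gap: 0.0229
grasp_force: 35.0
```

Run:
```python
from fit import *
im,d=imaging.grab_frame('side'); W=cloud('side',d); np.savez('side4.npz',im=im,W=W)
cv2.imwrite('pics/k5.png',cv2.resize(im[150:222,245:335],(800,640),interpolation=cv2.INTER_CUBIC)[:600,:,::-1])
s=telemetry.read_state();print(s['tool_pos'],s['force'])
```

```text
[0.52380551 0.18930513 0.05185814] [ 4.53673945  8.39238866 -7.2203188 ]
```

View pics/k5.png

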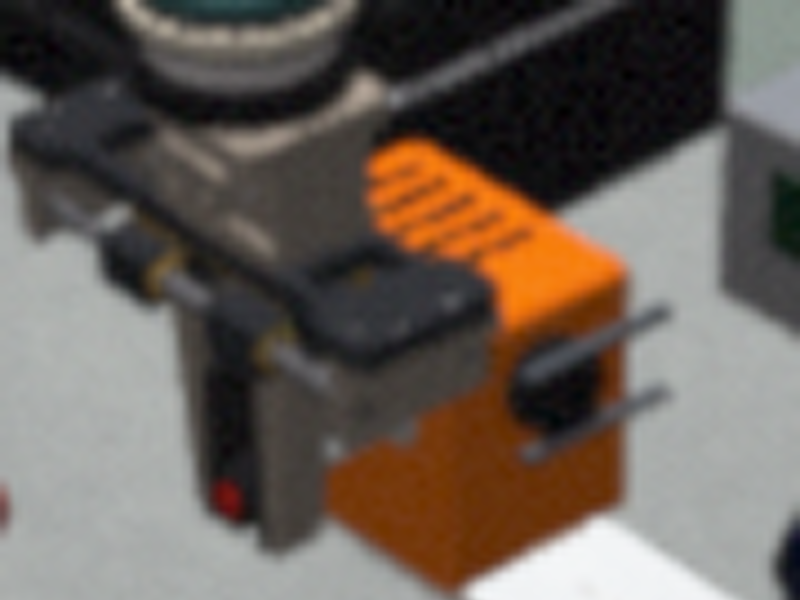

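The blade now covers the nose at (560,395), and the knob travelled 30 mm. Hold, then push home.

Emit:
jog_arm(
  targets=[
    [0,0,0,0,0,0,0],
    [0,0,0,0,0,0,0],
    [0,0,0,0,0,0,0],
    [0,0,0,0,0,0,0],
    [0,0,0,0,0,0,0],
    [0,0,0,0,0,0,0],
    [0,-0.008,0,0,0,0,0],
    [0,-0.016,0,0,0,0,0],
    [0,-0.024,0,0,0,0,0],
    [0,-0.035,0,0,0,0,0],
    [0,-0.035,0,0,0,0,0],
    [0,-0.035,0,0,0,0,0],
    [0,-0.034,0,0,0,0,0],
  ],
)

```text
t: 8.62
tool_pos: [0.5537, 0.1877, 0.0517]
ee_rot: [-0.001, 0.027, 1.0, 0.002]
force: [-2.5, 7.8, 0.2]
finger_gap: 0.0232
grasp_force: 35.0
```

Emit:
jog_arm(
  targets=[
    [0.7,0,0,0,0,0,0],
    [0.7,0,0,0,0,0,0],
    [0.7,0,0,0,0,0,0],
    [0.7,0,0,0,0,0,0],
    [0.7,0,0,0,0,0,0],
    [0.7,0,0,-0.03,0,0,0],
    [0.7,0,0,-0.07,0,0,0],
    [0.7,0,0,-0.12,0,0,0],
    [0.7,0,0,-0.15,0,0,0],
    [0.7,0,0,-0.15,0,0,0],
  ],
)

```text
t: 9.88
tool_pos: [0.5569, 0.184, 0.2041]
ee_rot: [0.003, 0.028, 1.0, 0.001]
force: [0.1, 1.3, -0.2]
finger_gap: 0.0642
grasp_force: 0.0
```

Run:
```python
from fit import *
im,d=imaging.grab_frame('side'); W=cloud('side',d); np.savez('side5.npz',im=im,W=W)
s=telemetry.read_state();print(s['tool_pos'],s['ee_rot'],s['force'],s['finger_gap'])
t=s['tool_pos']
m=(abs(W[...,0]-t[0])<.05)&(abs(W[...,1]-t[1])<.12)&(W[...,2]>.125)&(W[...,2]<.34)
P=W[m]*1000
for lo in range(130,340,8):
    q=P[(P[:,2]>=lo)&(P[:,2]<lo+8)]
    if len(q): print(lo,len(q),np.percentile(q[:,:2],[5,95],axis=0).round().tolist())
W1=np.load('side1.npz')['W']; im1=np.load('side1.npz')['im']
a=im1.astype(int)-im.astype(int)
reg=(slice(175,212),slice(262,312))
for w,nm in((W1,'before'),(W,'now')):
    p=w[reg].reshape(-1,3); p=p[(p[:,0]<.59)&(p[:,2]>.065)&(p[:,2]<.1)&(p[:,0]>.5)]; print(nm,len(p),np.median(p,0))
```

```text
[0.55568491 0.18360465 0.20205475] [8.38776982e-04 2.82358426e-02 9.99600866e-01 3.76781542e-04] [-0.6132397  -0.48797516 -0.19559996] 0.06448981035803394
210 10 [[548.0, 141.0], [571.0, 218.0]]
218 35 [[546.0, 136.0], [565.0, 222.0]]
226 32 [[544.0, 134.0], [566.0, 221.0]]
234 39 [[545.0, 132.0], [568.0, 220.0]]
242 41 [[544.0, 132.0], [565.0, 222.0]]
250 40 [[546.0, 133.0], [568.0, 228.0]]
258 47 [[543.0, 131.0], [567.0, 224.0]]
266 44 [[542.0, 132.0], [567.0, 222.0]]
274 42 [[544.0, 131.0], [567.0, 227.0]]
282 32 [[543.0, 132.0], [566.0, 225.0]]
290 24 [[544.0, 132.0], [559.0, 225.0]]
298 32 [[535.0, 94.0], [572.0, 246.0]]
306 96 [[523.0, 93.0], [573.0, 262.0]]
314 162 [[522.0, 93.0], [576.0, 260.0]]
322 159 [[522.0, 89.0], [578.0, 262.0]]
330 104 [[522.0, 86.0], [575.0, 265.0]]
338 36 [[522.0, 87.0], [573.0, 258.0]]
before 120 [0.56104059 0.1801926  0.08459403]
now 125 [0.56262508 0.1792903  0.08500957]
```

Emit:
jog_arm(
  targets=[
    [0.7,0.004,-0.037,0,0,0,9.7],
    [0.7,0.009,-0.074,0,0,0,19.5],
    [0.7,0.013,-0.111,0,0,0,29.2],
    [0.7,0.018,-0.149,0,0,0,39],
    [0.7,0.022,-0.186,0,0,0,48.7],
    [0.7,0.026,-0.223,0,0,0,58.4],
    [0.7,0.031,-0.26,0,0,0,68.2],
    [0.7,0.035,-0.297,0,0,0,77.9],
    [0.7,0.039,-0.334,0,0,0,87.7],
    [0.7,0.044,-0.371,0,0,0,97.4],
    [0.7,0.044,-0.371,0.04,0,0,97.4],
    [0.7,0.044,-0.371,0.06,0,0,97.4],
    [0.7,0.044,-0.371,0.06,0,0,97.4],
    [0.7,0.044,-0.371,0.06,0,0,97.4],
  ],
  squeeze=20,
)

```text
t: 11.68
tool_pos: [0.4905, -0.1845, 0.1414]
ee_rot: [-0.0, 0.77, 0.639, -0.0]
force: [0.3, 0.2, 0.0]
finger_gap: 0.0644
grasp_force: 0.0
```

Run:
```python
from fit import *
s=telemetry.read_state();print(s['tool_pos'],s['ee_rot'],s['force'],s['finger_gap'])
t=s['tool_pos']; M=R.from_quat(np.roll(s['ee_rot'],-1)).as_matrix(); print(np.degrees(np.arctan2(M[1,1],M[0,1])))
im,d=imaging.grab_frame('side'); W=cloud('side',d); np.savez('side6.npz',im=im,W=W)
cv2.imwrite('pics/g1.png',cv2.resize(im[225:325,305:425],(720,600),interpolation=cv2.INTER_CUBIC)[...,::-1])
L=(W-t)@M*1000   # tool frame
for lo in range(-24,80,12):
    m=(-L[...,2]>=lo)&(-L[...,2]<lo+12)&(abs(L[...,0])<50)&(abs(L[...,1])<70); q=L[m]
    if len(q): print('behind',lo,len(q),np.percentile(q[:,:2],[3,97],axis=0).round(1).tolist())
a=np.radians(79.4); A=np.array([[np.cos(a),-np.sin(a)],[np.sin(a),np.cos(a)]]); 
C=(W[...,:2]-[.4911,-.185])@A*1000
for lo,hi in((20,50),(50,74),(78,90)):
    m=(W[...,2]*1000>lo)&(W[...,2]*1000<hi)&(abs(C)<25).all(-1); print(lo,m.sum(),np.percentile(C[m],[3,97],axis=0).round(1).tolist() if m.any() else '')
```

```text
[ 0.49047095 -0.18451895  0.14136376] [-2.15182669e-05  7.69588927e-01  6.38539597e-01 -2.57423572e-04] [0.26656026 0.19004977 0.03349263] 0.06435090256521234
-10.633986802950872
behind 0 1 [[-2.5, 39.2], [-2.5, 39.2]]
behind 12 46 [[-12.3, -42.7], [7.2, 43.4]]
behind 24 66 [[-12.4, -44.4], [7.5, 46.0]]
behind 36 71 [[-12.9, -45.3], [7.9, 46.6]]
behind 48 66 [[-12.8, -46.5], [7.0, 48.1]]
behind 60 80 [[-14.3, -47.8], [6.9, 48.5]]
behind 72 76 [[-14.3, -48.3], [4.3, 50.3]]
20 108 [[-17.6, -12.7], [12.2, 8.2]]
50 85 [[-17.2, -12.9], [11.9, 8.5]]
78 47 [[-14.2, -8.5], [9.7, 6.1]]
```

View pics/g1.png

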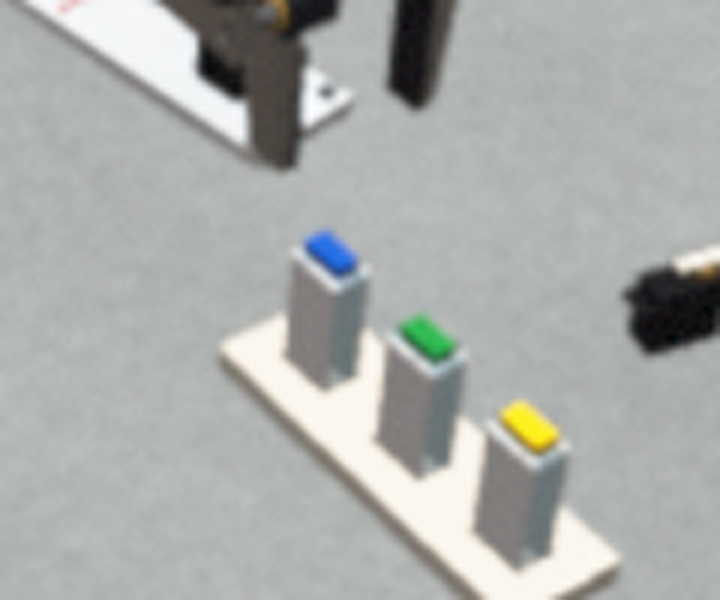

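Blue cell at crop (330,300), with the open fingers above it and aligned. Descending and gripping.

Emit:
jog_arm(
  targets=[
    [0.7,-0.0005,0.001,0.03,0,0,0],
    [0.7,-0.0005,0.001,0.06,0,0,0],
    [0.7,-0.0005,0.001,0.09,0,0,0],
    [0.7,-0.0005,0.001,0.11,0,0,0],
    [0.7,-0.0005,0.001,0.122,0,0,0],
    [0.7,-0.0005,0.001,0.122,0,0,0],
    [0.7,-0.0005,0.001,0.122,0,0,0],
    [0,-0.0005,0.001,0.122,0,0,0],
    [0,-0.0005,0.001,0.122,0,0,0],
    [0,-0.0005,0.001,0.122,0,0,0],
    [0,-0.0005,0.001,0.122,0,0,0],
    [0,-0.0005,0.001,0.122,0,0,0],
    [0,-0.0005,0.001,0.122,0,0,0],
    [0,-0.0005,0.001,0.122,0,0,0],
  ],
  squeeze=15,
)

```text
t: 13.48
tool_pos: [0.4915, -0.1851, 0.0194]
ee_rot: [0.0, 0.77, 0.639, 0.0]
force: [0.2, 0.3, 0.1]
finger_gap: 0.02
grasp_force: 15.0
```

Emit:
jog_arm(
  targets=[
    [0,0,0,-0.006,0,0,0],
    [0,0,0,-0.015,0,0,0],
    [0,0,0,-0.03,0,0,0],
    [0,0,0,-0.05,0,0,0],
    [0,0,0,-0.075,0,0,0],
    [0,0,0,-0.1,0,0,0],
    [0,0,0,-0.12,0,0,0],
    [0,0,0,-0.14,0,0,0],
    [0,0,0,-0.15,0,0,0],
    [0,0,0,-0.15,0,0,0],
    [0,0,0,-0.15,0,0,0],
  ],
)

```text
t: 14.85
tool_pos: [0.4909, -0.1848, 0.1688]
ee_rot: [-0.0, 0.77, 0.639, -0.0]
force: [-0.8, -0.2, -0.7]
finger_gap: 0.0197
grasp_force: 15.0
```

```bash
cat > g.py <<'E'
from fit import *
import sys
s=telemetry.read_state();print(s['t'],s['tool_pos'],s['ee_rot'],s['force'],s['finger_gap'])
t=s['tool_pos']; M=R.from_quat(np.roll(s['ee_rot'],-1)).as_matrix()
for n in('side','top'):
    im,d=imaging.grab_frame(n); W=cloud(n,d); np.savez(n+'7.npz',im=im,W=W)
    L=(W-t)@M*1000; L[...,2]*=-1
    b=im.astype(int); m=(b[...,2]>b[...,0]+50)&(np.abs(L[...,:2])<40).all(-1)&(L[...,2]<120)
    print(n,'cap',m.sum(),np.percentile(L[m],[5,50,95],axis=0).round(1).tolist() if m.any() else '')
    for lo in range(-50,60,8):
        m=(L[...,2]>=lo)&(L[...,2]<lo+8)&(np.abs(L[...,:2])<35).all(-1); q=L[m]
        if n=='side' and len(q): print(lo,len(q),np.percentile(q[:,:2],[3,97],axis=0).round(1).tolist())
    if n=='side':
        c=imaging.camera_params(n);T=np.array(c['pose']);p=T[:3,:3].T@(t+[0,0,.03]-T[:3,3]);u=int(c['cx']+c['fx']*p[0]/-p[2]);v=int(c['cy']-c['fy']*p[1]/-p[2])
        cv2.imwrite(sys.argv[1],cv2.resize(im[v-50:v+50,u-60:u+60],(720,600),interpolation=cv2.INTER_CUBIC)[...,::-1])
E
python3 g.py pics/g2.png
```

```text
14.85 [ 0.49088663 -0.18482165  0.16884567] [-4.56211062e-04  7.69541949e-01  6.38596025e-01 -3.13480325e-04] [-0.80369523 -0.17367382 -0.70087685] 0.019690836529935366
side cap 30 [[-12.4, -10.0, 59.6], [-9.7, 1.2, 64.2], [5.6, 11.1, 77.0]]
-18 13 [[-15.5, -7.1], [11.0, 9.0]]
-10 33 [[-16.6, -9.0], [11.9, 10.3]]
-2 28 [[-17.2, -8.9], [12.1, 12.1]]
6 24 [[-18.0, -10.7], [-7.6, 10.1]]
14 32 [[-16.6, -20.2], [-0.6, 20.5]]
22 46 [[-17.2, -21.5], [6.4, 23.4]]
30 50 [[-17.5, -22.0], [5.9, 22.7]]
38 49 [[-16.5, -23.2], [6.2, 23.1]]
46 53 [[-16.4, -24.2], [6.7, 24.7]]
54 65 [[-16.6, -24.8], [6.7, 23.6]]
top cap 0
```

View pics/g2.png

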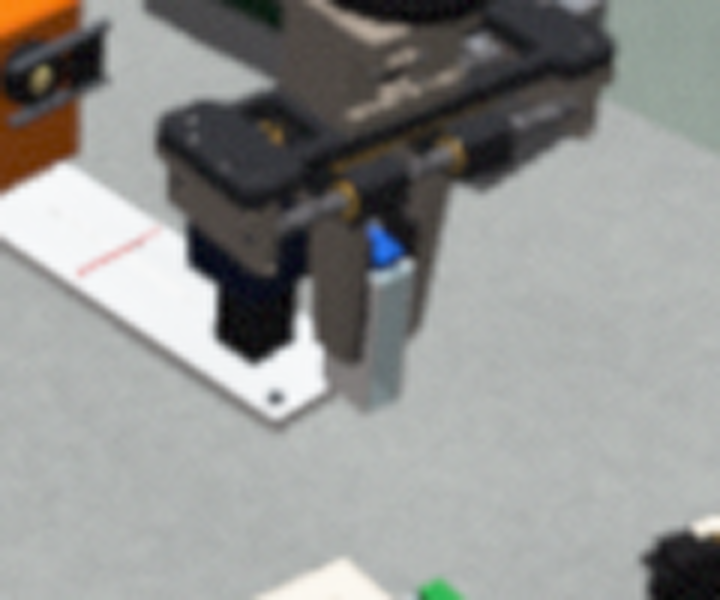

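The cell is held upright by the frosted faces (crop 370,330). Carrying it over.

Emit:
jog_arm(
  targets=[
    [0,0.015,0.004,-0.005,0,0,0],
    [0,0.045,0.013,-0.01,0,0,-1],
    [0,0.08,0.023,-0.01,0,0,-2],
    [0,0.115,0.034,-0.01,0,0,-3],
    [0,0.15,0.044,-0.01,0,0,-4],
    [0,0.185,0.054,-0.01,0,0,-5],
    [0,0.22,0.065,-0.01,0,0,-6],
    [0,0.25,0.073,-0.01,0,0,-6.7],
    [0,0.275,0.081,-0.01,0,0,-7.4],
    [0,0.285,0.0837,0,0,0,-7.4],
    [0,0.285,0.0837,0.025,0,0,-7.4],
    [0,0.285,0.0837,0.05,0,0,-7.4],
    [0,0.285,0.0837,0.075,0,0,-7.4],
    [0,0.285,0.0837,0.092,0,0,-7.4],
    [0,0.285,0.0837,0.101,0,0,-7.4],
    [0,0.285,0.0837,0.101,0,0,-7.4],
    [0,0.285,0.0837,0.101,0,0,-7.4],
    [0,0.285,0.0837,0.101,0,0,-7.4],
  ],
)

```text
t: 17.2
tool_pos: [0.6268, 0.0797, 0.0693]
ee_rot: [0.0, 0.727, 0.687, 0.001]
force: [-0.1, 0.3, -0.6]
finger_gap: 0.0199
grasp_force: 15.0
```

```bash
python3 g.py pics/g3.png
python3 - <<'E'
from fit import *
z=np.load('side7.npz'); W=z['W']
th=np.radians(-3.2); o=np.array([.6257,.0816]); Rz=np.array([[np.cos(th),-np.sin(th)],[np.sin(th),np.cos(th)]])
L=(W[...,:2]-o)@Rz*1000; Z=W[...,2]*1000
for lo in range(30,150,8):
    m=(abs(L)<45).all(-1)&(Z>=lo)&(Z<lo+8)
    if m.sum(): print(lo,m.sum(),np.percentile(L[m],[3,97],axis=0).round(1).tolist())
t=telemetry.read_state()['tool_pos']; print('tool in rig',(t[:2]-o)@Rz*1000,t[2])
E
```

```text
17.2 [0.62682989 0.07967665 0.06928544] [3.89358082e-04 7.26753104e-01 6.86898332e-01 6.75113470e-04] [-0.14047755  0.26530571 -0.57986669] 0.019938228470420986
side cap 17 [[-14.2, -9.7, 58.8], [-10.1, 1.7, 63.6], [-0.6, 7.9, 74.9]]
-18 10 [[-16.6, -9.0], [10.9, 7.9]]
-10 26 [[-18.5, -8.7], [14.0, 13.6]]
-2 28 [[-17.3, -10.3], [15.0, 10.7]]
6 13 [[-19.3, -10.2], [-8.0, 10.0]]
14 25 [[-16.5, -18.1], [5.7, 21.5]]
22 31 [[-17.6, -22.0], [3.6, 20.3]]
30 32 [[-17.2, -23.2], [0.7, 21.6]]
38 31 [[-17.2, -25.6], [2.9, 24.2]]
46 34 [[-18.7, -24.6], [6.2, 27.6]]
54 49 [[-17.4, -24.9], [7.3, 23.7]]
top cap 0 
46 1 [[0.1, -9.5], [0.1, -9.5]]
54 21 [[-7.9, -19.7], [15.0, 10.2]]
62 26 [[-9.1, -19.6], [11.6, 13.3]]
70 18 [[-8.2, -18.5], [13.0, 10.5]]
78 22 [[-15.9, -20.4], [16.2, 1.0]]
86 23 [[-20.3, -18.3], [24.5, 2.1]]
94 34 [[-21.4, -19.4], [21.2, -3.2]]
102 31 [[-22.0, -18.8], [22.9, 0.1]]
110 32 [[-24.4, -19.6], [27.2, 2.1]]
118 46 [[-23.9, -20.5], [26.6, 5.1]]
126 42 [[-22.6, -16.2], [26.1, 5.3]]
134 43 [[-25.5, -15.6], [27.7, 3.8]]
142 33 [[-25.5, -16.6], [29.3, 2.0]]
tool in rig [ 1.02480243 -1.83536902] 0.06905354882298448
```

View pics/g3.png

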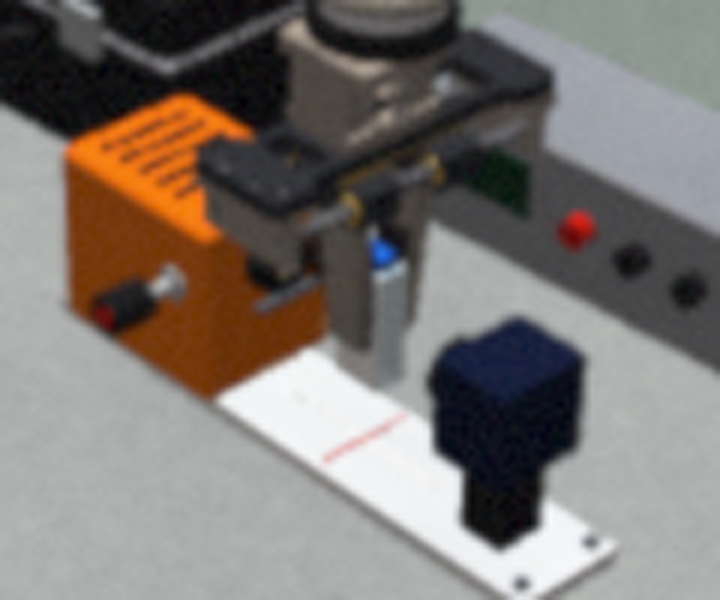

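The cell hangs between lamp and camera (crop 375,330), clear of both, and the shutter is home. I'll nudge it by 1 mm, let it settle and hand in.

Emit:
jog_arm(
  targets=[
    [0,0,-0.001,0.001,0,0,0],
    [0,0,-0.001,0.001,0,0,0],
    [0,0,-0.001,0.001,0,0,0],
    [0,0,-0.001,0.001,0,0,0],
    [0,0,-0.001,0.001,0,0,0],
    [0,0,-0.001,0.001,0,0,0],
  ],
)

```text
t: 18.05
tool_pos: [0.6252, 0.0796, 0.0674]
ee_rot: [0.0, 0.727, 0.687, -0.0]
force: [0.6, 0.0, -0.7]
finger_gap: 0.0199
grasp_force: 15.0
```

```bash
python3 -c "
from h import *
s=telemetry.read_state();print(s['tool_pos'],s['grasp_force'],s['finger_gap'],abs(s['qvel']).max());print(job.hand_in())"
```

```text
[0.62522868 0.0796424  0.06737408] 14.99990165233612 0.019880353098208788 0.0015923878238799745
the job is handed in; nothing more can be done
None
```

The job is handed in: I pulled the shutter fully out, held it about a second and pushed it home; the blue-capped cell is held by its frosted faces, upright and still, midway in the beam to within about 2 mm by the camera images, at about 18 s of the 51 s allowed.

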